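Back off a knurled locking ring two counted turns and release the mount

ROBOT

A 6-joint arm with a two-finger parallel gripper is mounted at the origin on the work surface. World frame = base frame: x ahead of the robot, y to its left, z up, the work surface at z = 0. Lengths are in m, angles in rad, forces in N, time in s.
With the tool pointing down it reaches from about 0.275 to 0.75 m from the base axis. Payload 10.2 kg.
Tool frame: the origin (TCP) lies midway between the tips of the shut fingers; the grasp point (between the pads) lies 19 mm behind it (env.hold_point_z is the distance from the TCP to the grasp point, in m); x points along the fingers, z is the direction in which the jaws open and shut, and the axes are right-handed (so a half turn about x gives the same grasp; the last joint's range is limited). The gripper opens to 85 mm and grips with 20 to 120 N. Pads are 22 mm wide; open, the fingers measure 114 mm over their backs; the gripper's body (76 mm by 85 mm) begins 54 mm behind the grasp point. The pads swing forward as they close: fully open they stand 13 mm farther back than shut.
Start: joints at [1.028, 0.313, 1.498, -0, 1.331, -0.223], TCP at [0.165, 0.498, 0.2] pointing down, gripper open.
Joint ranges: [-2.94, 2.94], [-0.97, 2.17], [0.19, 2.56], [-1.23, 4.37], [0.02, 3.11], [-2.88, 2.88]. Speed limits (rad/s): [2.39, 2.39, 3.01, 3.14, 3.14, 3.14].

INTERFACE

Orientations are given as a unit quaternion [x, y, z, w].
In Python, from bench import env, kinematics, monitor, eyes, job gives the robot as it stands. The module is installed in compiled form; this text tells all that it offers. Calls block until the motion is done:
- env.reach(position, orientation): joint-space move of the TCP to a pose.
- env.movel(position, velocity=0.15, frame=None, guard=None): straight line of the TCP; frame=None keeps the orientation; velocity is the mean speed in m/s. With guard (N) it stops when the force on the tool has changed by that much, and returns True; else False.
- env.set_joints(angles): joint-space move.
- env.release() and env.close_gripper(effort=None): open the fingers fully, or close them until they stop; effort is the grip in N (None keeps the last).
- env.hold(seconds).
- kinematics.ik(position, orientation): joint angles nearest the present ones, or None.
- monitor.sense(): the state.
- eyes.grab_frame(name): name is "side" or "top" or "wrist"; returns a dict with "frame" (384x512x3 uint8, red, green, blue), "mtx" (3x3 intrinsics, pixels), "view" (4x4, takes a point from world to camera coordinates). Camera axes: x right, y down, z forward; pixel columns grow to the right and rows downward; lengths in m; the calibration is good to about 2 mm. A picture is of the moment at which its call begins. There is no depth.
A pose or a line that the arm cannot do raises env.MotionError and nothing moves.
- job.hand_in(): hands the job in, once; it reports no verdict.
The state is a dict: "clock": time; "joints": joint angles; "qvel": joint speeds; "joint_efforts": joint torques, N m; "position": TCP position; "ee_rot": TCP orientation; "contact_force": force on the tool from outside, world axes, zero at the start; "ft_torque": the same for the moment, N m; "finger_gap": opening from 0.0 (shut) to 1.0 (fully open).
Only numpy, scipy, OpenCV 4.12 (cv2) and the standard library are available. Lean on these libraries where they do the work, as an engineer would, in place of code of your own. Each camera call takes 0.05 s, during which the arm holds its last target.

TASK

Free the larger of the two desk-robot mounts: roll a fingertip round the knurled rim of its locking ring to unscrew it, anticlockwise seen from above, until the white index bar on the ring has come round to the white arrow on the flange for the second time, and leave the bar lined up there. Then press the steel plunger in the middle of that mount fully down, where it stays, and move clear. Lift nothing, and leave the smaller mount and all the other things on the table as they are.

Things in the scene. Friction and masses are not known exactly. Their poses are not given: they have to be found in the camera images.
- big: The larger of two fixed mounts. Origin: centre of its underside on the table; z up is the axis of ring and plunger. Green flange 134 mm across, 14 mm high; dark steel knurled ring 90 mm across its 18 ridges (3 mm proud), from 20 to 44 mm above the table; green hub 48 mm across, top at 50 mm; steel plunger in it. Its yaw may be anything.
- big_arrow (a point): Middle of the small white arrow (3 mm high, seen only) on the larger mount's flange, 57 mm from the axis, on the mount's +x side, just outside the ring and pointing inwards to the axis.
- big_ring (a joint): Turn of the larger ring, rad, positive anticlockwise from above (unscrewing); it turns in place and stays where left. Its index bar is at the arrow at 0, 2 pi and 4 pi. It starts 0.4 to 2.0 past the arrow, so meets it first at 6.28 and for the second time at 12.57. Stiff: 0.06 N m (1.5 N at the rim) plus a little drag; the thread ends at 19.
- big_index (a point): Outer part of the white radial index bar (2 mm high, 9 mm wide, seen only) on top of the larger ring: 39 mm from the axis, 46 mm above the table; it goes round with the ring.
- big_plunger (a joint): How far the larger mount's plunger is pressed, in m: 0 up, 0.010 fully down. It slides straight down against about 4 N of friction, has no spring and stays where it is left. Fully down, its top is still 2 mm above the hub.
- big_plunger_top (a point): Centre of the flat top of the larger mount's plunger (32 mm in diameter), 62 mm above the table when up.
- small: The smaller mount, fixed, of the same make and heights, with a flange 104 mm and a knurled ring 60 mm in diameter and a plunger 20 mm in diameter; to be left alone. Origin at the centre of its underside.
- small_ring (a joint): Turn of the smaller ring in rad, 0 at the start; to be left alone.
- small_plunger (a joint): How far the smaller plunger is pressed, in m, 0 at the start; to be left alone.
- block_a: Loose white plastic block, 30 mm each way, between the mounts on the robot's side; origin at the centre of its underside.
- jar: Loose small closed jar, 34 mm in diameter and 50 mm high, between the mounts; origin at the centre of its underside.
- tumbler: Loose clear plastic cup, 68 mm wide and 85 mm high, beyond the left (+y) mount; origin at the centre of its underside.
- servo: Loose black servo motor, 54 x 20 x 43 mm, beyond the right (-y) mount; origin at the centre of its underside.
- driver: Loose screwdriver lying crosswise (along y) on the far side of the mounts.
- carton: Loose cardboard box, 60 x 90 x 35 mm, at the right (-y) side; origin at the centre of its underside.

How it is judged:
By the outcome, as a careful person would: the job done as asked, in the order asked, and still so for the second after the job is handed in, with the robot touching nothing.
It also fails if it takes over 67 s, if anything falls off the work surface, if the arm or the gripper's body presses on something with over 40 N, if the wrist force passes 120 N, or if a joint passes its speed limit or range.

## Working session

There is one attempt and no reset: what is moved stays moved. The work goes in short steps, each a Python script; the robot and the scene stay as the last script left them, time stands still between calls to the robot, and variables do not carry over. Pictures are saved under pics/ and viewed, and the job is handed in when it is done.

```bash
mkdir -p pics; python3 - <<'E'
from bench import env, kinematics, monitor, eyes, job
import cv2,numpy as np
s=monitor.sense()
for k,v in s.items(): print(k,np.round(v,4))
print(env.hold_point_z)
for n in("top","side","wrist"):
    f=eyes.grab_frame(n); cv2.imwrite(f"pics/{n}0.png",f["frame"][:,:,::-1]); print(n,f["mtx"].round(1).tolist(),f["view"].round(4).tolist())
E
```

```text
clock 0.0
joints [ 1.0276  0.3135  1.4984  0.      1.331  -0.2234]
qvel [ 0.0007 -0.0004 -0.0021  0.001   0.0022  0.0001]
joint_efforts [ 4.00000e-04 -4.12262e+01 -2.59742e+01 -1.00000e-04  4.20000e-03
  0.00000e+00]
position [0.1649 0.4981 0.1995]
ee_rot [-0.4142  0.5737  0.4138  0.5728]
contact_force [0.4025 0.4532 0.044 ]
ft_torque [-0.0153 -0.0268  0.0187]
finger_gap 1.0089
0.0187
top [[454.1, 0.0, 264.8], [0.0, 454.1, 197.2], [0.0, 0.0, 1.0]] [[-0.0303, -0.9995, -0.0061, 0.0156], [-0.987, 0.0308, -0.1577, 0.6226], [0.1579, 0.0013, -0.9875, 1.2241], [0.0, 0.0, 0.0, 1.0]]
side [[472.0, 0.0, 259.0], [0.0, 472.0, 190.9], [0.0, 0.0, 1.0]] [[-0.9301, -0.3669, -0.0177, 0.5717], [-0.2404, 0.6445, -0.7258, 0.2045], [0.2778, -0.6708, -0.6877, 1.0028], [0.0, 0.0, 0.0, 1.0]]
wrist [[300.1, 0.0, 252.3], [0.0, 300.1, 189.7], [0.0, 0.0, 1.0]] [[0.3145, 0.9493, -0.0022, -0.5235], [0.9131, -0.3018, 0.2743, -0.0344], [0.2597, -0.0883, -0.9616, 0.3801], [0.0, 0.0, 0.0, 1.0]]
```

View pics/top0.png

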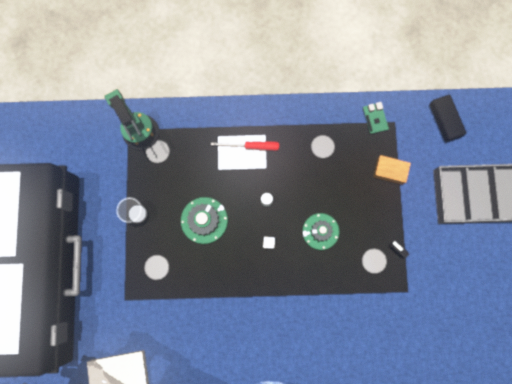

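View pics/side0.png

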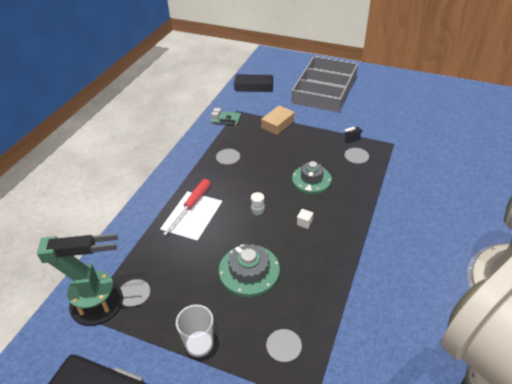

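View pics/wrist0.png

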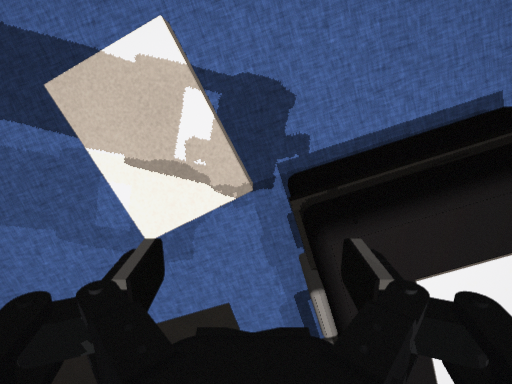

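The top view shows the big mount at about (204,220), the small one at (321,231), the jar at (267,199), the block at (269,243), the tumbler at (131,210) and the driver near (245,146). I'll enlarge the big mount.

```bash
python3 - <<'E'
import cv2,numpy as np
a=cv2.imread('pics/top0.png')[190:250,170:240]; a=cv2.resize(a,None,fx=8,fy=8,interpolation=cv2.INTER_CUBIC); cv2.imwrite('pics/topc.png',a)
a=cv2.imread('pics/side0.png')[235:300,210:290]; a=cv2.resize(a,None,fx=8,fy=8,interpolation=cv2.INTER_CUBIC); cv2.imwrite('pics/sidec.png',a)
E
```

```text
(no output)
```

View pics/topc.png

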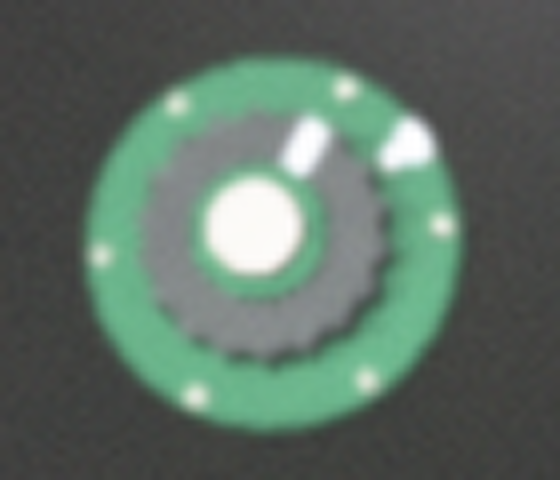

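View pics/sidec.png

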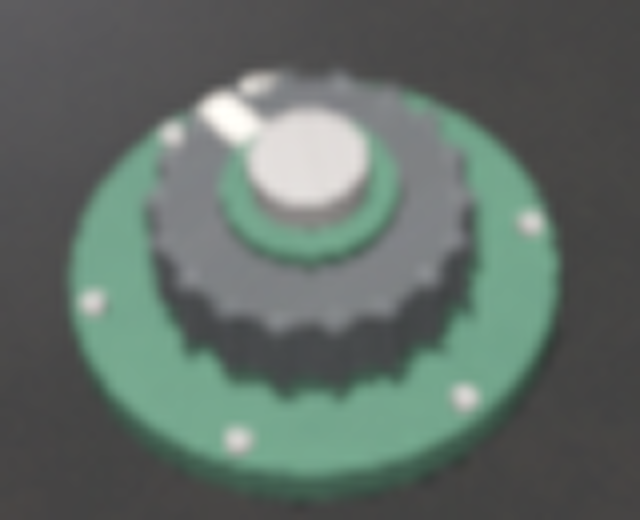

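```bash
cat > h.py <<'E'
import numpy as np,cv2
def ray(f,u,v,z):
    K,V=f["mtx"],f["view"]; R,t=V[:3,:3],V[:3,3]
    c=-R.T@t; d=R.T@np.linalg.solve(K,[u,v,1.]); return c+d*(z-c[2])/d[2]
def proj(f,p):
    p=np.atleast_2d(p); q=p@f["view"][:3,:3].T+f["view"][:3,3]; q=q@f["mtx"].T; return q[:,:2]/q[:,2:]
E
python3 - <<'E'
from h import *
from bench import eyes
for n,off,pts in (("top",(170,190),dict(flange=(273,244,.014),arrow=(408,145,.017),bar=(306,146,.046),plung=(254,226,.062))),
  ("side",(210,235),dict(flange=(315,280,.014),arrow=(262,84,.017),bar=(230,117,.046),plung=(309,158,.062)))):
    f=eyes.grab_frame(n)
    P={k:ray(f,(x+.5)/8-.5+off[0],(y+.5)/8-.5+off[1],z) for k,(x,y,z) in pts.items()}
    for k in P: d=P[k]-P['flange']; print(n,k,P[k].round(4),np.hypot(d[0],d[1]).round(4),np.arctan2(d[1],d[0]).round(3))
f=eyes.grab_frame("top")
for nm,u,v,z in(("small",321,232,.014),("jar",267,199,.05),("block",269,243,.03),("tumb",130,211,.04),("driver",245,146,.01)): print(nm,ray(f,u,v,z).round(3))
E
```

```text
top flange [0.5678 0.1734 0.014 ] 0.0 0.0
top arrow [0.6016 0.1243 0.017 ] 0.0597 -0.968
top bar [0.5983 0.1571 0.046 ] 0.0346 -0.49
top plung [0.5688 0.1733 0.062 ] 0.001 -0.128
side flange [0.5681 0.1772 0.014 ] 0.0 0.0
side arrow [0.6078 0.1206 0.017 ] 0.0691 -0.96
side bar [0.6007 0.1565 0.046 ] 0.0386 -0.567
side plung [0.5696 0.1738 0.062 ] 0.0037 -1.17
small [ 0.523 -0.16   0.014]
jar [ 0.618 -0.01   0.05 ]
block [ 0.496 -0.011  0.03 ]
tumb [0.597 0.377 0.04 ]
driver [0.784 0.05  0.01 ]
```

```bash
python3 - <<'E'
from h import *
from bench import eyes,env,kinematics,monitor
from scipy.spatial.transform import Rotation as Ro
f=eyes.grab_frame("wrist"); V=f["view"]; c=-V[:3,:3].T@V[:3,3]
s=monitor.sense(); R=Ro.from_quat(s["ee_rot"]); print("cam in tool",R.inv().apply(c-s["position"]).round(3), "look",R.inv().apply(V[2,:3]).round(3)); print(R.as_matrix().round(3))
C=np.array([.569,.174])
# down orientation, tool z (jaw) at angle a
for a in np.deg2rad(np.arange(0,360,30)):
    X=np.array([0,0,-1.]);Z=np.array([np.cos(a),np.sin(a),0]);Y=np.cross(Z,X)
    q=Ro.from_matrix(np.c_[X,Y,Z]).as_quat()
    js=[kinematics.ik([C[0]+.065*np.cos(p),C[1]+.065*np.sin(p),.032],q) for p in np.arange(0,6.28,.5)]
    print(round(np.rad2deg(a)),None if any(j is None for j in js) else (np.min(js,0).round(2),np.max(js,0).round(2)), "cam dir y",Y.round(2))
print(s["clock"])
E
```

```text
cam in tool [-0.174  0.071 -0.001] look [ 0.962 -0.274 -0.001]
[[-0.    -0.949  0.314]
 [-0.     0.314  0.949]
 [-1.     0.    -0.   ]]
0 (array([-0.01,  0.52,  1.24, -0.  ,  0.95, -0.01]), array([ 0.21,  0.76,  1.68, -0.  ,  1.14,  0.21])) cam dir y [-0.  1.  0.]
30 (array([-0.01,  0.52,  1.24, -0.  ,  0.95, -0.53]), array([ 0.21,  0.76,  1.68, -0.  ,  1.14, -0.32])) cam dir y [-0.5   0.87  0.  ]
60 (array([-0.01,  0.52,  1.24, -0.  ,  0.95, -1.06]), array([ 0.21,  0.76,  1.68, -0.  ,  1.14, -0.84])) cam dir y [-0.87  0.5   0.  ]
90 (array([-0.01,  0.52,  1.24, -0.  ,  0.95, -1.58]), array([ 0.21,  0.76,  1.68, -0.  ,  1.14, -1.36])) cam dir y [-1.  0.  0.]
120 (array([-0.01,  0.52,  1.24, -0.  ,  0.95, -2.1 ]), array([ 0.21,  0.76,  1.68, -0.  ,  1.14, -1.89])) cam dir y [-0.87 -0.5  -0.  ]
150 (array([-0.01,  0.52,  1.24, -0.  ,  0.95, -2.63]), array([ 0.21,  0.76,  1.68, -0.  ,  1.14, -2.41])) cam dir y [-0.5  -0.87 -0.  ]
180 None cam dir y [-0. -1. -0.]
210 (array([-0.01,  0.52,  1.24, -0.  ,  0.95,  2.61]), array([ 0.21,  0.76,  1.68, -0.  ,  1.14,  2.83])) cam dir y [ 0.5  -0.87  0.  ]
240 (array([-0.01,  0.52,  1.24, -0.  ,  0.95,  2.08]), array([ 0.21,  0.76,  1.68, -0.  ,  1.14,  2.3 ])) cam dir y [ 0.87 -0.5   0.  ]
270 (array([-0.01,  0.52,  1.24, -0.  ,  0.95,  1.56]), array([ 0.21,  0.76,  1.68, -0.  ,  1.14,  1.78])) cam dir y [ 1. -0.  0.]
300 (array([-0.01,  0.52,  1.24, -0.  ,  0.95,  1.04]), array([ 0.21,  0.76,  1.68, -0.  ,  1.14,  1.25])) cam dir y [0.87 0.5  0.  ]
330 (array([-0.01,  0.52,  1.24, -0.  ,  0.95,  0.51]), array([ 0.21,  0.76,  1.68, -0.  ,  1.14,  0.73])) cam dir y [0.5  0.87 0.  ]
0.35
```

```bash
cat >> h.py <<'E'
from scipy.spatial.transform import Rotation as Ro
def down(a):
    X=np.array([0,0,-1.]);Z=np.array([np.cos(a),np.sin(a),0]);Y=np.cross(Z,X)
    return Ro.from_matrix(np.c_[X,Y,Z]).as_quat()
C=np.array([.569,.174]); A=np.deg2rad(300); Q=down(A)
E
python3 - <<'E'
from h import *
from bench import eyes,env,kinematics,monitor
env.close_gripper(40)
print(monitor.sense()["clock"])
p=np.deg2rad(210)
env.reach([C[0]+.075*np.cos(p),C[1]+.075*np.sin(p),.09],Q)
f=eyes.grab_frame("wrist"); s=monitor.sense(); print(s["clock"],s["position"],s["contact_force"].round(2),s["finger_gap"])
cv2.imwrite("pics/w1.png",f["frame"][:,:,::-1])
f=eyes.grab_frame("side");cv2.imwrite("pics/s1.png",cv2.resize(f["frame"][200:320,180:340,::-1],None,fx=5,fy=5))
E
```

```text
1.1167
3.0083 [0.50393214 0.13724652 0.09022314] [-0.17  0.1   0.59] -0.00032405597673803617
```

View pics/w1.png

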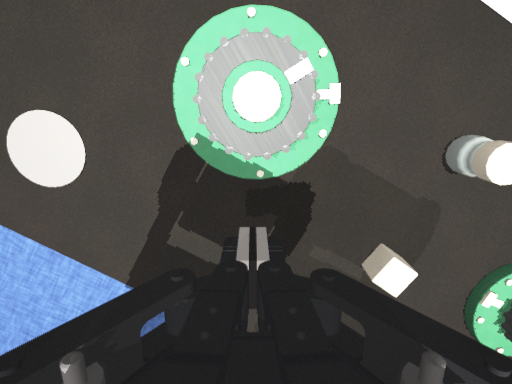

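View pics/s1.png

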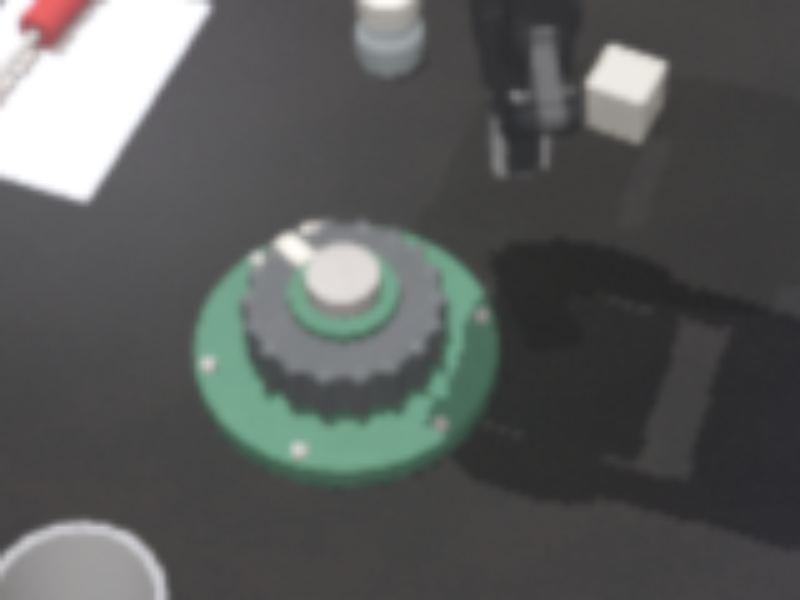

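The wrist view shows the ring well: plunger at (257,97), bar at (299,71), arrow at (329,94), and the shut tips about 18 mm across. I'll refine the centre, write an angle reader and make contact.

```bash
cat >> h.py <<'E'
def bar(f,C,r=(.031,.043),z=.046,thr=185):
    """angle of white bar on the ring top; returns angle,score,extent"""
    th=np.linspace(-np.pi,np.pi,721)[:-1]; rr=np.linspace(*r,7)
    P=np.stack([C[0]+rr[None]*np.cos(th)[:,None],C[1]+rr[None]*np.sin(th)[:,None],np.full((720,7),z)],-1).reshape(-1,3)
    uv=proj(f,P).astype(np.float32).reshape(720,7,2)
    im=f["frame"].min(2).astype(np.float32)
    v=cv2.remap(im,uv[...,0],uv[...,1],cv2.INTER_LINEAR,borderValue=0)
    m=(v>thr).mean(1)
    if m.max()<.5: return None,m.max(),0
    w=m*(m>.4); z=(w*np.exp(1j*th)).sum(); return np.angle(z),abs(z)/w.sum(),(w>0).sum()*.5
def press(p,r): return [C[0]+r*np.cos(p),C[1]+r*np.sin(p)]
E
python3 - <<'E'
from h import *
from bench import eyes,env,kinematics,monitor
f=eyes.grab_frame("wrist")
print("pl",ray(f,257,97,.062),"bar",ray(f,299,71,.046),"arr",ray(f,329,94,.017))
print("flange px for C",proj(f,[[*C,.062],[*C,.014]]))
print(bar(f,C))
a=ray(f,329,94,.017)[:2]-C; print("arrow",np.hypot(*a),np.arctan2(a[1],a[0]))
p=np.deg2rad(210)
env.movel([*press(p,.075),.028])
s0=monitor.sense()
hit=env.movel([*press(p,.050),.028],velocity=.03,guard=4)
s=monitor.sense(); print(hit,s["clock"],s["position"],"r",np.hypot(*(s["position"][:2]-C)),(s["contact_force"]-s0["contact_force"]).round(2))
E
```

```text
pl [0.56788125 0.17145876 0.062     ] bar [0.59718794 0.15523023 0.046     ] arr [0.59933438 0.12349954 0.017     ]
flange px for C [[254.46548195  93.3481533 ]
 [254.01975836  95.34049678]]
(np.float64(-1.9419715820337153), np.float64(0.08678841268666254), np.float64(360.0))
arrow 0.05891070595800331 -1.029880464658953
False 4.6583 [0.52553228 0.14896264 0.02795025] r 0.05016285016505129 [-0.11  0.57 -0.26]
```

```bash
python3 - <<'E'
from h import *
from bench import eyes
f=eyes.grab_frame("wrist")
cv2.imwrite("pics/w2.png",f["frame"][:,:,::-1])
fr=f["frame"];print(fr.dtype,fr.shape)
th=np.linspace(-np.pi,np.pi,13); 
for r in(.031,.037,.043):
  uv=proj(f,np.c_[C[0]+r*np.cos(th),C[1]+r*np.sin(th),0*th+.046]); print(uv.round().tolist()); print([fr[int(v),int(u)].tolist() if 0<=v<384 else 0 for u,v in uv])
E
```

```text
uint8 (384, 512, 3)
[[225.0, 190.0], [253.0, 198.0], [282.0, 190.0], [304.0, 170.0], [313.0, 140.0], [307.0, 109.0], [285.0, 85.0], [254.0, 76.0], [222.0, 85.0], [200.0, 109.0], [194.0, 140.0], [203.0, 170.0], [225.0, 190.0]]
[[105, 106, 105], [103, 101, 102], [160, 162, 161], [167, 171, 166], [189, 191, 188], [255, 255, 255], [204, 204, 203], [203, 204, 203], [201, 203, 201], [193, 196, 193], [194, 197, 197], [107, 108, 108], [105, 106, 105]]
[[220.0, 199.0], [253.0, 208.0], [287.0, 199.0], [313.0, 175.0], [325.0, 140.0], [318.0, 103.0], [292.0, 74.0], [254.0, 63.0], [216.0, 74.0], [189.0, 103.0], [182.0, 140.0], [193.0, 175.0], [220.0, 199.0]]
[[106, 107, 105], [104, 105, 106], [116, 117, 118], [159, 160, 157], [183, 188, 185], [255, 255, 255], [197, 200, 198], [203, 202, 201], [199, 200, 199], [197, 198, 198], [193, 197, 191], [105, 105, 105], [106, 107, 105]]
[[214.0, 208.0], [253.0, 218.0], [292.0, 208.0], [323.0, 181.0], [337.0, 140.0], [328.0, 97.0], [298.0, 63.0], [254.0, 50.0], [209.0, 63.0], [179.0, 97.0], [170.0, 140.0], [184.0, 181.0], [214.0, 208.0]]
[[86, 147, 111], [67, 107, 82], [77, 77, 76], [156, 157, 156], [186, 190, 185], [155, 243, 197], [191, 222, 202], [160, 246, 202], [157, 246, 202], [158, 244, 201], [149, 241, 194], [82, 151, 109], [86, 147, 111]]
```

View pics/w2.png

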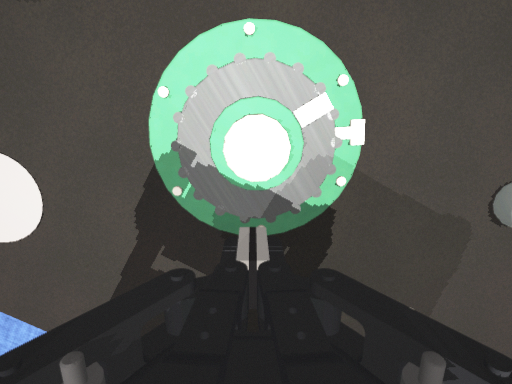

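```bash
sed -i 's/C=np.array(\[.569,.174\])/C=np.array([.568,.1725])/' h.py; python3 - <<'E'
from h import *
from bench import eyes,env,kinematics,monitor
s=monitor.sense(); f=eyes.grab_frame("wrist")
R=Ro.from_quat(s["ee_rot"])
print("tcp px",proj(f,s["position"]), "y+11",proj(f,s["position"]+R.apply([0,.011,0])),proj(f,s["position"]+R.apply([0,.0,.01])))
p=np.deg2rad(210)
hit=env.movel([*press(p,.042),.028],velocity=.025,guard=4)
s=monitor.sense(); print(hit,s["clock"],s["position"],"r",np.hypot(*(s["position"][:2]-C)),(s["contact_force"]).round(2))
f=eyes.grab_frame("wrist");cv2.imwrite("pics/w3.png",f["frame"][:,:,::-1])
E
```

```text
tcp px [[253.31614611 218.23213728]] y+11 [[253.33185002 201.39163337]] [[269.42385457 218.2290149 ]]
False 5.1667 [0.5317107  0.15151737 0.02793258] r 0.04191878454870058 [0.36 0.61 0.26]
```

View pics/w3.png

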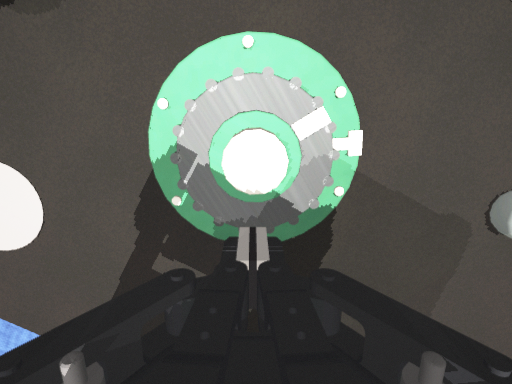

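```bash
python3 - <<'E'
from h import *
from bench import eyes,env,kinematics,monitor
s=monitor.sense(); f=eyes.grab_frame("wrist");g=eyes.grab_frame("side")
R=Ro.from_quat(s["ee_rot"]);T=s["position"]
for dx in(0,-.01,-.02,-.03,-.04):
  print(dx,[proj(f,T+R.apply([dx,y,0]))[0].round(0).tolist() for y in(-.011,0,.006,.011)])
p=np.deg2rad(210)
for r,z in((.045,.044),(.042,.044),(.067,.014)): print(r,z,[proj(f,[*press(q,r),z]).round(0).tolist() for q in (p,p+1.57,p+3.14,p-1.57)])
print("s1 tip",(proj(g,[.50393,.13725,.0902])-[180,200])*5,(proj(g,[.50393,.13725,.0902]+R.apply([0,.011,.009]))-[180,200])*5)
cv2.imwrite("pics/s3.png",cv2.resize(g["frame"][200:320,180:340,::-1],None,fx=5,fy=5,interpolation=2))
cv2.imwrite("pics/w3c.png",cv2.resize(f["frame"][190:290,190:320,::-1],None,fx=6,fy=6,interpolation=2))
E
```

```text
0 [[253.0, 235.0], [253.0, 218.0], [253.0, 209.0], [253.0, 201.0]]
-0.01 [[253.0, 242.0], [253.0, 224.0], [253.0, 215.0], [253.0, 207.0]]
-0.02 [[253.0, 249.0], [253.0, 231.0], [253.0, 221.0], [253.0, 213.0]]
-0.03 [[253.0, 258.0], [253.0, 239.0], [253.0, 229.0], [254.0, 220.0]]
-0.04 [[254.0, 268.0], [254.0, 248.0], [254.0, 237.0], [254.0, 227.0]]
0.045 0.044 [[[253.0, 233.0]], [[338.0, 155.0]], [[254.0, 64.0]], [[169.0, 155.0]]]
0.042 0.044 [[[253.0, 229.0]], [[333.0, 155.0]], [[254.0, 71.0]], [[174.0, 155.0]]]
0.067 0.014 [[[253.0, 245.0]], [[360.0, 147.0]], [[254.0, 29.0]], [[146.0, 147.0]]]
s1 tip [[516.77419611 208.40756042]] [[487.13580131 195.50877322]]
```

View pics/s3.png

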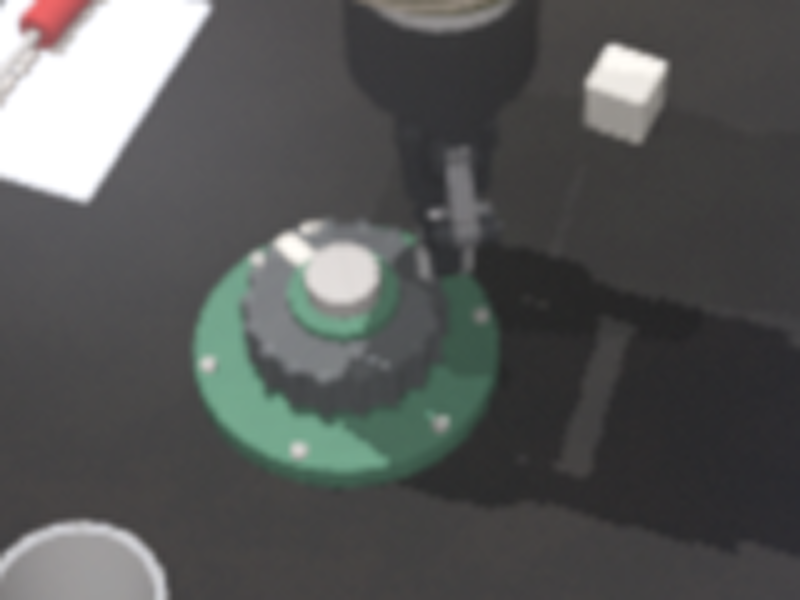

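View pics/w3c.png

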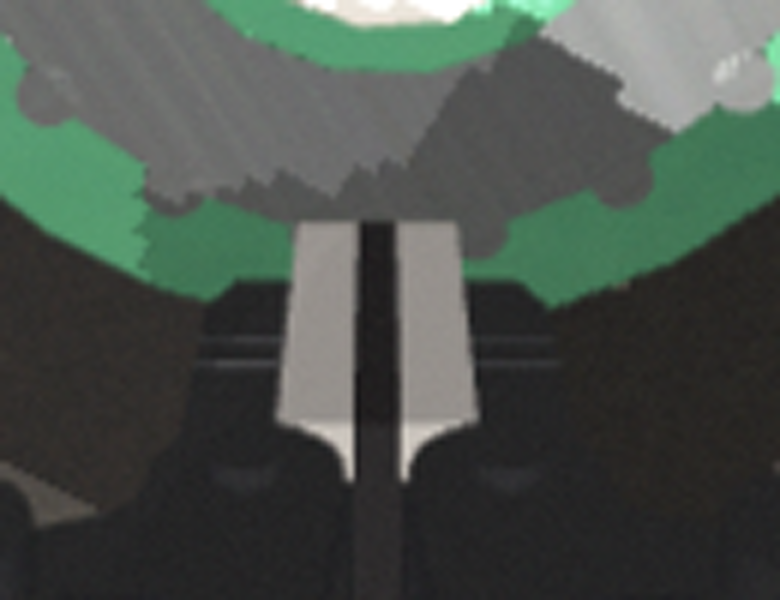

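The tip looks higher than the TCP suggests, so I'll touch the fixed flange with the guard on to calibrate the tip height.

```bash
sed -i 's/C=np.array(\[.568,.1725\])/C=np.array([.569,.1735])/' h.py; python3 - <<'E'
from h import *
from bench import eyes,env,kinematics,monitor
p=np.deg2rad(210)
env.movel([*press(p,.0605),.028])
hit=env.movel([*press(p,.0605),.008],velocity=.02,guard=4)
s=monitor.sense(); print(hit,s["clock"],s["position"],"r",np.hypot(*(s["position"][:2]-C)),(s["contact_force"]).round(2))
f=eyes.grab_frame("wrist");cv2.imwrite("pics/w4.png",f["frame"][:,:,::-1])
E
```

```text
False 6.7333 [0.51672611 0.14326178 0.00815671] r 0.06038964144067009 [ 0.19 -0.39 -0.03]
```

View pics/w4.png

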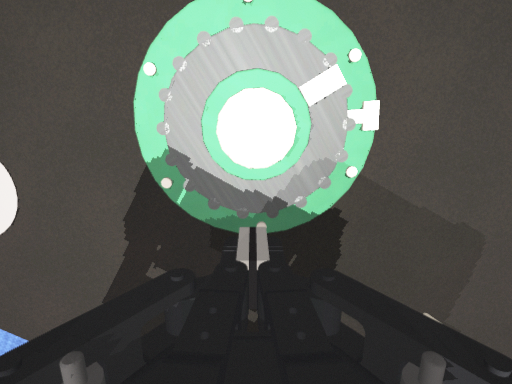

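```bash
python3 - <<'E'
from h import *
from bench import eyes,env,kinematics,monitor
p=np.deg2rad(210)
hit=env.movel([*press(p,.0605),-.012],velocity=.02,guard=4)
s=monitor.sense(); print(hit,s["clock"],s["position"],"r",np.hypot(*(s["position"][:2]-C)),(s["contact_force"]).round(2))
g=eyes.grab_frame("side")
print((proj(g,s["position"])-[180,200])*5)
cv2.imwrite("pics/s4.png",cv2.resize(g["frame"][200:320,180:340,::-1],None,fx=5,fy=5,interpolation=2))
E
```

```text
False 7.9333 [ 0.51668705  0.14328293 -0.01188928] r 0.06041288078899824 [-0.11 -0.6  -0.26]
[[481.40004442 358.74661625]]
```

View pics/s4.png

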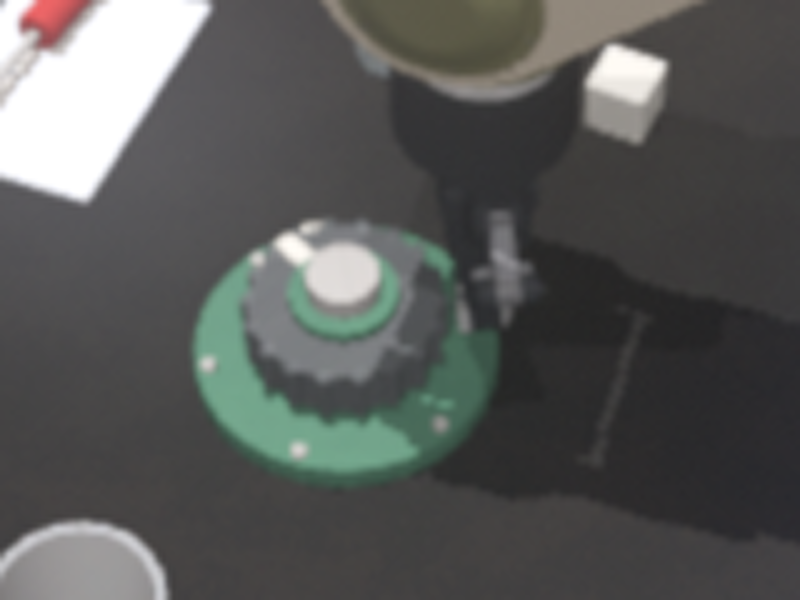

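```bash
python3 - <<'E'
from h import *
from bench import eyes,env,kinematics,monitor
s=monitor.sense(); R=Ro.from_quat(s["ee_rot"]);T=s["position"]
g=eyes.grab_frame("side");f=eyes.grab_frame("wrist")
for dx in(0,-.01,-.02,-.03):
  print(dx,[((proj(g,T+R.apply([dx,y,0]))[0]-[180,200])*5).round(0).tolist() for y in(-.011,0,.011)],[proj(f,T+R.apply([dx,y,0]))[0].round(0).tolist() for y in(-.011,0,.011)])
print(((proj(g,T+R.apply([0,0,.01]))[0]-[180,200])*5))
cv2.imwrite("pics/w5.png",cv2.resize(f["frame"][190:290,190:320,::-1],None,fx=6,fy=6,interpolation=2))
t=eyes.grab_frame("top");cv2.imwrite("pics/t5.png",cv2.resize(t["frame"][180:260,160:260,::-1],None,fx=8,fy=8,interpolation=2))
E
```

```text
0 [[506.0, 355.0], [481.0, 359.0], [457.0, 362.0]] [[253.0, 235.0], [253.0, 218.0], [253.0, 201.0]]
-0.01 [[506.0, 342.0], [482.0, 345.0], [457.0, 348.0]] [[253.0, 242.0], [253.0, 224.0], [253.0, 207.0]]
-0.02 [[506.0, 328.0], [482.0, 331.0], [457.0, 334.0]] [[253.0, 249.0], [253.0, 231.0], [253.0, 213.0]]
-0.03 [[507.0, 314.0], [482.0, 317.0], [457.0, 320.0]] [[253.0, 258.0], [253.0, 239.0], [253.0, 220.0]]
[477.58980382 340.91620217]
```

View pics/w5.png

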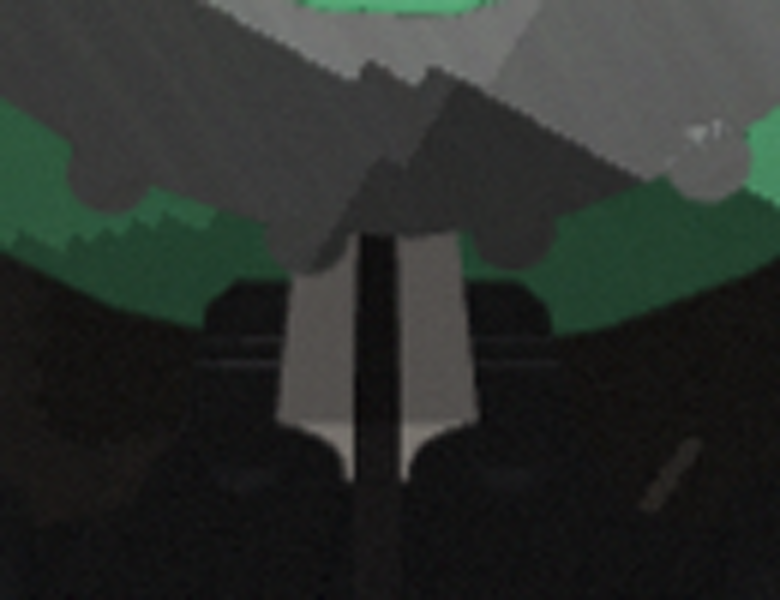

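```bash
python3 - <<'E'
from h import *
from bench import eyes,env,kinematics,monitor
p=np.deg2rad(210)
hit=env.movel([*press(p,.0605),-.03],velocity=.02,guard=3)
s=monitor.sense(); print(hit,s["clock"],s["position"],"r",np.hypot(*(s["position"][:2]-C)),(s["contact_force"]).round(2))
E
```

```text
True 8.5833 [ 0.51675301  0.1432629  -0.01711972] r 0.06036580728977208 [-1.93 -0.56  6.57]
```

View pics/t5.png

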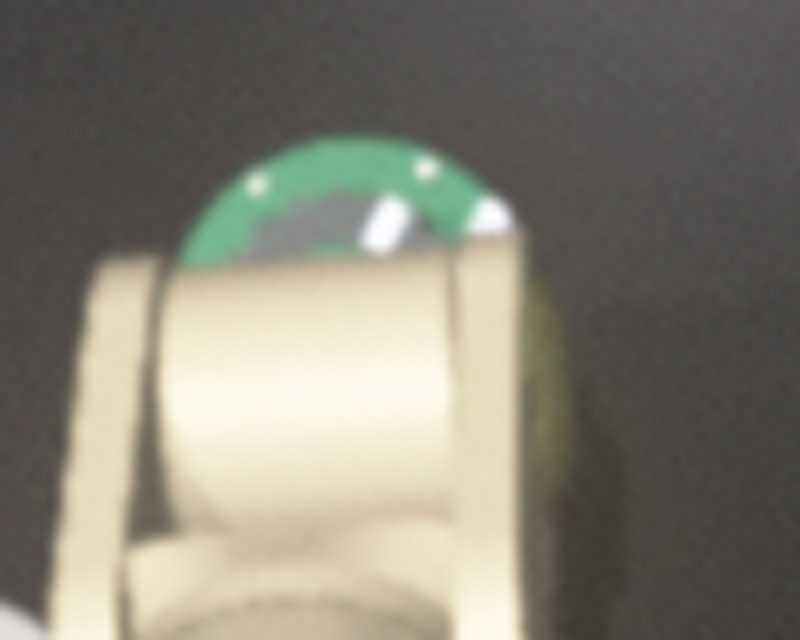

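```bash
python3 - <<'E'
from h import *
from bench import eyes,env,kinematics,monitor
s=monitor.sense(); R=Ro.from_quat(s["ee_rot"])
print(s["contact_force"].round(2),s["ft_torque"].round(3),"tool:",R.inv().apply(s["contact_force"]).round(2),R.inv().apply(s["ft_torque"]).round(3))
f=eyes.grab_frame("wrist");cv2.imwrite("pics/w6.png",f["frame"][:,:,::-1])
g=eyes.grab_frame("side");cv2.imwrite("pics/s6.png",cv2.resize(g["frame"][200:320,180:340,::-1],None,fx=5,fy=5,interpolation=2))
E
```

```text
[-1.93 -0.56  6.57] [-0.026  0.297  0.004] tool: [-6.57 -1.95 -0.48] [-0.004  0.126 -0.27 ]
```

View pics/w6.png

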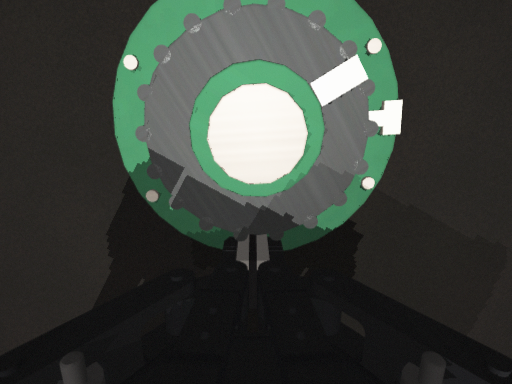

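View pics/s6.png

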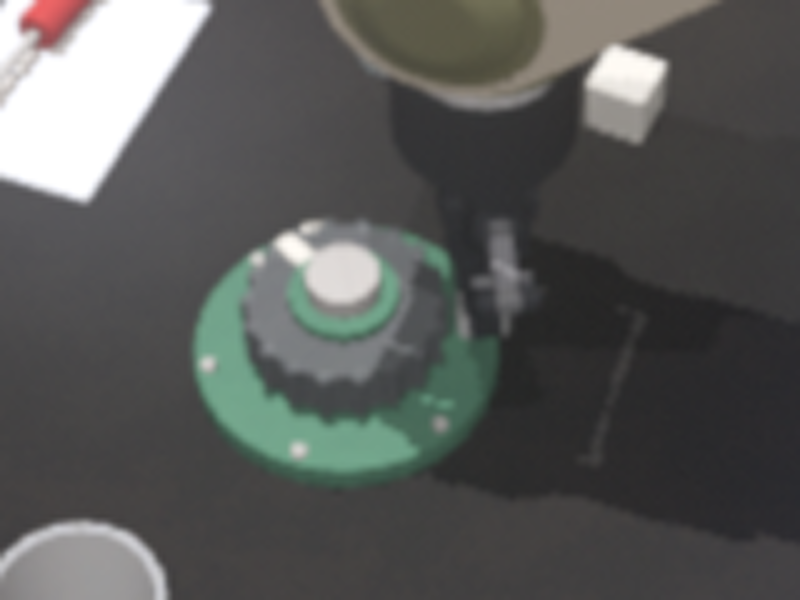

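Contact came on the flange at TCP z of about -0.017, so the actual tips sit about 31 mm behind the reported TCP. I'll allow for that and probe the ring radially.

```bash
python3 - <<'E'
from h import *
from bench import eyes,env,kinematics,monitor
p=np.deg2rad(210); u=np.array([np.cos(p),np.sin(p)]);Z=-.003
env.movel([*press(p,.0605),Z],velocity=.05)
f0=monitor.sense()["contact_force"]
hit=env.movel([*press(p,.048),Z],velocity=.02,guard=4)
def rep(t):
    s=monitor.sense(); F=s["contact_force"]; print(t,s["clock"],"r",np.dot(s["position"][:2]-C,u).round(4),"Frad",np.dot(F[:2],u).round(2),F.round(2)); return s
s=rep(hit)
r=np.dot(s["position"][:2]-C,u)
for d in(.001,.002):
    env.movel([*press(p,r-d),Z],velocity=.02); env.hold(.1); rep(d)
E
```

```text
True 9.5167 r 0.0558 Frad 0.16 [ 0.03 -0.38 -0.43]
0.001 9.8667 r 0.0557 Frad 5.37 [-4.83 -2.38 -1.66]
0.002 10.2167 r 0.0556 Frad 10.28 [-8.97 -5.03  0.7 ]
```

```bash
cat >> h.py <<'E'
from bench import eyes,env,kinematics,monitor
import json,os
HY,HZ,ZT=.011,.0068,-.003
YV=Ro.from_quat(Q).apply([0,1,0])[:2]; ZV=Ro.from_quat(Q).apply([0,0,1])[:2]
def path(Re,ds=.0005):
    """closed anticlockwise loop of box centres about C; returns pts, normals, arc length. Starts at n=-Y flat middle"""
    th0=np.arctan2(-YV[1],-YV[0]); pts=[];ns=[]
    cs=[]
    for k in range(4):
        # corner arcs k: n from th0+k*90 to +90
        mid=th0+(k+.5)*np.pi/2; m=np.array([np.cos(mid),np.sin(mid)])
        off=np.sign(m@YV)*HY*YV+np.sign(m@ZV)*HZ*ZV
        for t in np.linspace(th0+k*np.pi/2,th0+(k+1)*np.pi/2,91):
            n=np.array([np.cos(t),np.sin(t)]); pts.append(C+Re*n+off); ns.append(n)
    pts.append(pts[0]);ns.append(ns[0])
    pts=np.array(pts);ns=np.array(ns); L=np.r_[0,np.cumsum(np.hypot(*np.diff(pts,axis=0).T))]
    mid0=np.hypot(*(pts[-1]-pts[-2]))/2   # start: middle of last flat
    def at(s):
        s=(s-mid0)%L[-1]
        return np.array([np.interp(s,L,pts[:,0]),np.interp(s,L,pts[:,1])]),np.array([np.interp(s,L,ns[:,0]),np.interp(s,L,ns[:,1])])
    return at,L[-1]
def roll(s,dist,d=.002,step=.009,vel=.06,Ft=10,snap=()):
    end=s+dist; log=[]
    while s<end-1e-6:
        s=min(s+step,end); at,L=path(.045-d); 
        p,n=at(s*1.0)
        env.movel([*p,ZT],velocity=vel)
        st=monitor.sense(); F=st["contact_force"][:2]; fr=F@n; ft=F@np.array([-n[1],n[0]])
        log.append((round(s,3),round(float(np.degrees(np.arctan2(n[1],n[0]))%360)),round(float(fr),1),round(float(ft),1),round(d*1000,1)))
        d=float(np.clip(d+(Ft-fr)*.00006,.0008,.0045))
    return s,d,log,st["clock"]
E
python3 - <<'E'
from h import *
print(path(.043)[1])
s,d,log,t=roll(0,.10)
for l in log: print(l)
print(s,d,t)
f=eyes.grab_frame("wrist");cv2.imwrite("pics/w7.png",f["frame"][:,:,::-1])
f=eyes.grab_frame("side");cv2.imwrite("pics/s7.png",cv2.resize(f["frame"][200:320,180:340,::-1],None,fx=5,fy=5,interpolation=2))
E
```

```text
0.341373539029657
(0.009, 213, 12.0, 1.7, 2.0)
(0.018, 225, 11.6, 1.2, 1.9)
(0.027, 237, 11.9, 0.9, 1.8)
(0.036, 249, 11.3, 1.9, 1.7)
(0.045, 260, 9.7, -0.3, 1.6)
(0.054, 272, 12.7, -0.9, 1.6)
(0.063, 284, 20.9, -3.9, 1.4)
(0.072, 295, 25.1, -5.9, 0.8)
(0.081, 300, 32.4, -2.7, 0.8)
(0.09, 300, 30.9, 3.4, 0.8)
(0.099, 301, 22.9, 7.2, 0.8)
(0.1, 302, 21.2, 6.1, 0.8)
0.1 0.0008 13.75
```

View pics/w7.png

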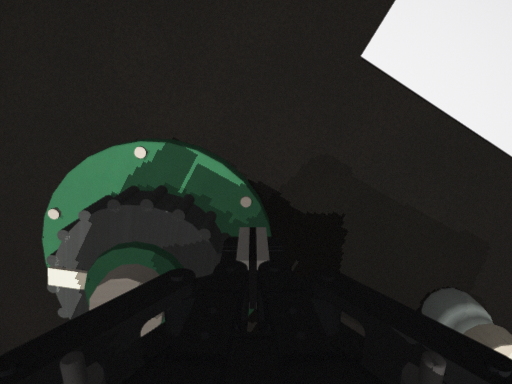

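View pics/s7.png

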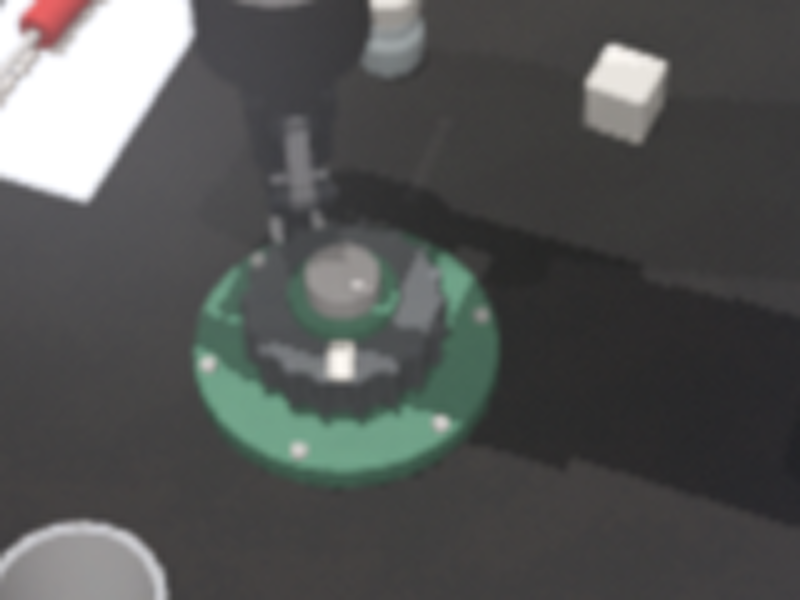

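```bash
sed -i 's/HY,HZ,ZT=.011,.0068/HY,HZ,ZT=.011,.0098/' h.py; python3 - <<'E'
from h import *
f=eyes.grab_frame("side"); b=ray(f,248,272,.046)[:2]-C; print("bar",np.hypot(*b),np.arctan2(b[1],b[0]))
# new loop: same state, find s with present position
at,L=path(.0435); st=monitor.sense()
ss=np.linspace(0,L,2000); k=np.argmin([np.hypot(*(at(x)[0]-st["position"][:2])) for x in ss]); s=ss[k]; print("L",L,"s",s)
s,d,log,t=roll(s,.13,d=.0015,step=.012,vel=.08)
for l in log: print(l)
print(s,d,t)
f=eyes.grab_frame("wrist");cv2.imwrite("pics/w8.png",f["frame"][:,:,::-1])
f=eyes.grab_frame("side");cv2.imwrite("pics/s8.png",cv2.resize(f["frame"][200:320,180:340,::-1],None,fx=5,fy=5,interpolation=2))
E
```

```text
bar 0.03428574240530604 1.9173544255387294
L 0.35651509180907176 s 0.10379779061174575
(np.float64(0.116), 321, 7.7, 2.3, 1.5)
(np.float64(0.128), 337, -0.1, -0.4, 1.6)
(np.float64(0.14), 355, 0.2, 0.1, 2.2)
(np.float64(0.152), 13, 0.4, -0.2, 2.8)
(np.float64(0.164), 30, 6.5, 0.4, 3.4)
(np.float64(0.176), 30, 14.7, 2.0, 3.6)
(np.float64(0.188), 38, 6.1, 3.2, 3.3)
(np.float64(0.2), 55, 0.0, -0.2, 3.6)
(np.float64(0.212), 75, 0.4, -0.9, 4.2)
(np.float64(0.224), 94, 5.4, 0.5, 4.5)
(np.float64(0.234), 108, 10.9, -0.4, 4.5)
0.23379779061174577 0.004445874548212881 17.3
```

View pics/w8.png

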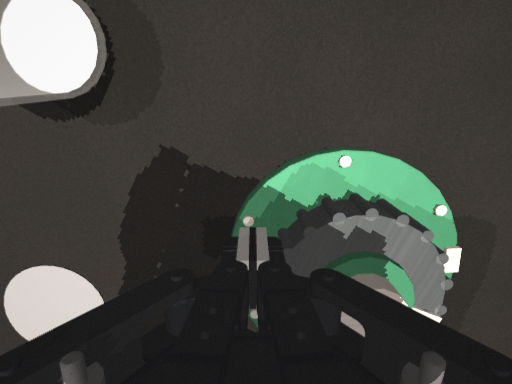

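View pics/s8.png

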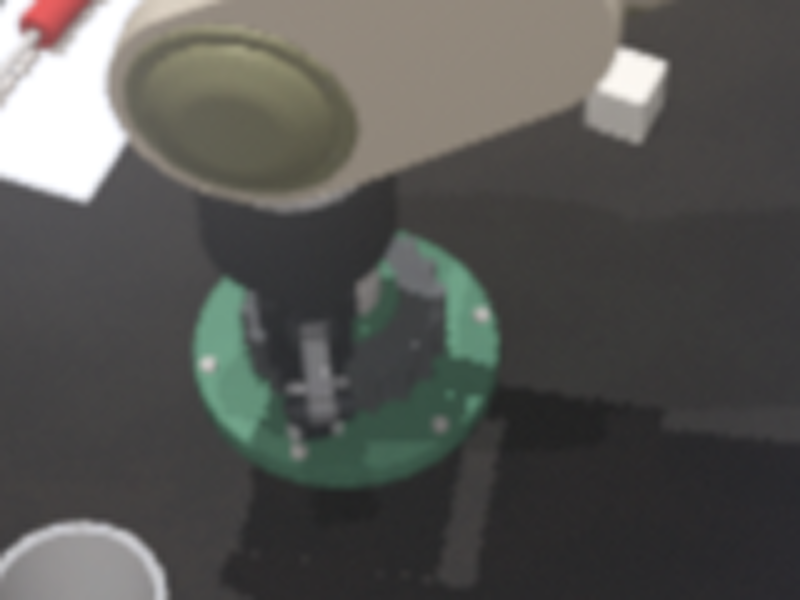

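```bash
sed -i 's/HY,HZ,ZT=.011,.0098/HY,HZ,ZT=.0099,.00995/; s/C=np.array(\[.569,.1735\])/C=np.array([.5694,.1709])/; s/(Ft-fr)\*.00006/(Ft-fr)*.0001/' h.py
cat >> h.py <<'E'
def snear():
    at,L=path(.0435); p=monitor.sense()["position"][:2]; ss=np.linspace(0,L,2000)
    return ss[np.argmin([np.hypot(*(at(x)[0]-p)) for x in ss])]
E
python3 - <<'E'
from h import *
f=eyes.grab_frame("wrist"); b=ray(f,425,317,.046)[:2]-C; print("bar",np.hypot(*b),np.arctan2(b[1],b[0]))
a=ray(f,453,260,.017)[:2]-C; print("arrow",np.hypot(*a),np.arctan2(a[1],a[0]))
s=snear()
s,d,log,t=roll(s,.14,d=.002,step=.010,vel=.07)
for l in log: print(l[1:])
print(s,d,t)
f=eyes.grab_frame("wrist");cv2.imwrite("pics/w9.png",f["frame"][:,:,::-1])
f=eyes.grab_frame("side");cv2.imwrite("pics/s9.png",cv2.resize(f["frame"][200:320,180:340,::-1],None,fx=5,fy=5,interpolation=2))
E
```

```text
bar 0.03385636784959284 -1.4155819719671128
arrow 0.0611362221373465 -0.9984359657649944
(120, 22.5, -4.3, 2.0)
(120, 22.3, -3.5, 0.8)
(120, 23.6, 3.8, 0.8)
(128, 17.0, 4.3, 0.8)
(141, 8.5, 1.1, 0.8)
(155, 1.2, -0.1, 0.9)
(175, -0.2, -0.5, 1.8)
(196, 1.5, 0.1, 2.9)
(210, 13.8, -0.4, 3.7)
(210, 16.6, 1.4, 3.3)
(210, 14.3, 2.5, 2.7)
(218, 6.6, 1.9, 2.2)
(234, 0.2, 0.5, 2.6)
(257, 0.7, -0.5, 3.6)
0.3840244982350909 0.004479020352751606 21.7833
```

View pics/w9.png

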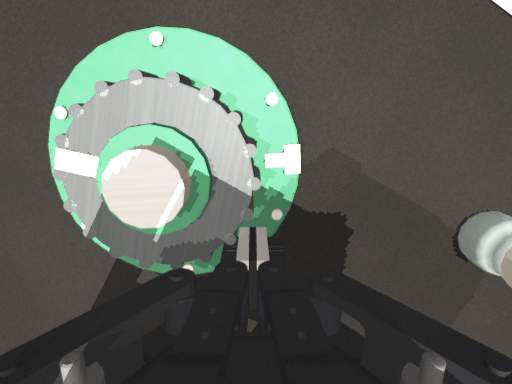

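```bash
python3 - <<'E'
s=open('h.py').read()
s=s.replace("pts.append(C+Re*n+off)","pts.append(C+(Re-.002*abs(np.sin(2*(t-th0))))*n+off)")
open('h.py','w').write(s)
E
python3 - <<'E'
from h import *
f=eyes.grab_frame("wrist"); b=ray(f,76,163,.046)[:2]-C; print("bar",np.hypot(*b),np.arctan2(b[1],b[0]))
a=ray(f,288,159,.017)[:2]-C; print("arrow",np.hypot(*a),np.arctan2(a[1],a[0])); print("plunger",ray(f,145,188,.062), "flange",ray(f,175,151,.014))
s=snear();print(s)
s,d,log,t=roll(s,.08,d=.002,step=.010,vel=.07,Ft=11)
for l in log: print(l[1:])
print(s,d,t)
f=eyes.grab_frame("wrist");cv2.imwrite("pics/w10.png",f["frame"][:,:,::-1])
f=eyes.grab_frame("side");cv2.imwrite("pics/s10.png",cv2.resize(f["frame"][200:320,180:340,::-1],None,fx=5,fy=5,interpolation=2))
E
```

```text
bar 0.03571239955403513 1.912975778404124
arrow 0.05803393120684216 -0.9970700218864254
plunger [0.56886928 0.17181315 0.062     ] flange [0.57452551 0.17521141 0.014     ]
0.0447392770809743
(272, 3.8, 1.3, 2.0)
(287, 9.0, -0.1, 2.7)
(300, 14.2, -3.0, 2.9)
(300, 20.5, 0.4, 2.6)
(300, 15.8, 3.3, 1.7)
(311, 11.6, 3.7, 1.2)
(324, 9.3, 0.3, 1.1)
(338, 3.8, -1.3, 1.3)
0.12473927708097426 0.0020077126923675817 24.275
```

View pics/w10.png

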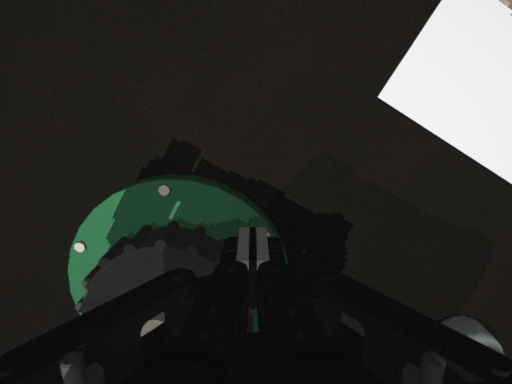

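View pics/s10.png

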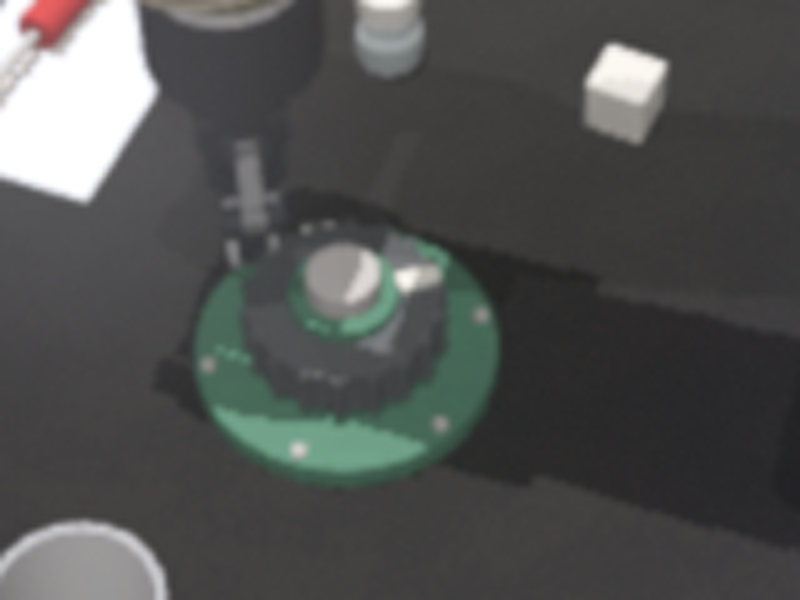

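```bash
python3 - <<'E'
from h import *
f=eyes.grab_frame("side"); b=ray(f,263.6,255.4,.046)[:2]-C; print("bar",np.hypot(*b),np.arctan2(b[1],b[0])%6.283+6.283)
s,d,log,t=roll(snear(),.052,d=.002,step=.010,vel=.07,Ft=11)
for l in log: print(l[1:])
print(s,d,t)
f=eyes.grab_frame("wrist");cv2.imwrite("pics/w11.png",f["frame"][:,:,::-1])
f=eyes.grab_frame("side");cv2.imwrite("pics/s11.png",cv2.resize(f["frame"][200:320,180:340,::-1],None,fx=5,fy=5,interpolation=2))
E
```

```text
bar 0.03211746851965635 10.014977815842329
(354, 4.7, 0.1, 2.0)
(10, 10.3, 0.3, 2.6)
(24, 15.0, -1.2, 2.7)
(30, 20.3, -1.0, 2.3)
(30, 17.5, 1.4, 1.4)
(30, 14.8, 2.9, 0.8)
0.17654447403622572 0.0008 26.125
```

View pics/w11.png

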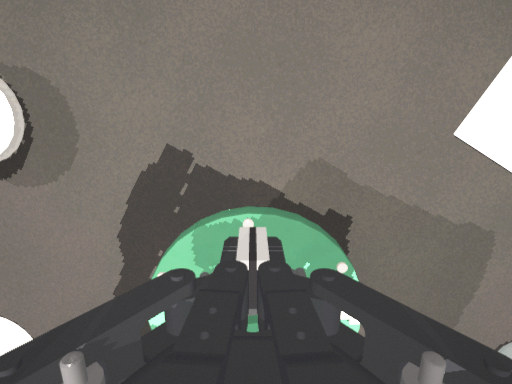

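View pics/s11.png

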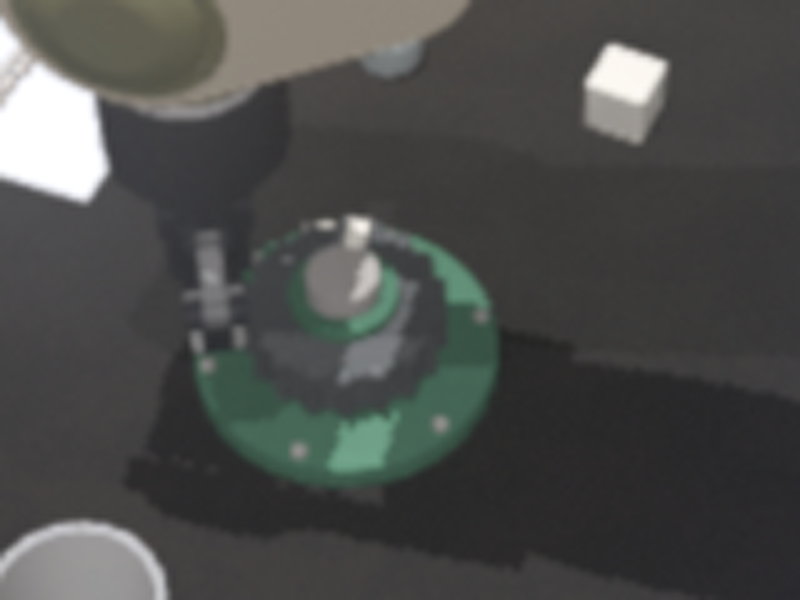

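```bash
python3 - <<'E'
from h import *
f=eyes.grab_frame("side"); b=ray(f,251.3,246.5,.046)[:2]-C; print("bar",np.hypot(*b),np.arctan2(b[1],b[0])+12.566)
a=ray(f,325/5+180,224/5+200,.017)[:2]-C; print("arrow",np.hypot(*a),np.arctan2(a[1],a[0]))
s,d,log,t=roll(snear(),.011,d=.002,step=.006,vel=.05,Ft=11)
for l in log: print(l[1:])
f=eyes.grab_frame("wrist");cv2.imwrite("pics/w12.png",f["frame"][:,:,::-1])
f=eyes.grab_frame("side");cv2.imwrite("pics/s12.png",cv2.resize(f["frame"][235:285,215:280,::-1],None,fx=12,fy=12,interpolation=2))
E
```

```text
bar 0.0324129477250981 11.231391806394978
arrow 0.06253040698899587 -1.0166974509229867
(30, 13.6, 5.5, 2.0)
(35, 10.8, 2.8, 1.7)
```

View pics/s12.png

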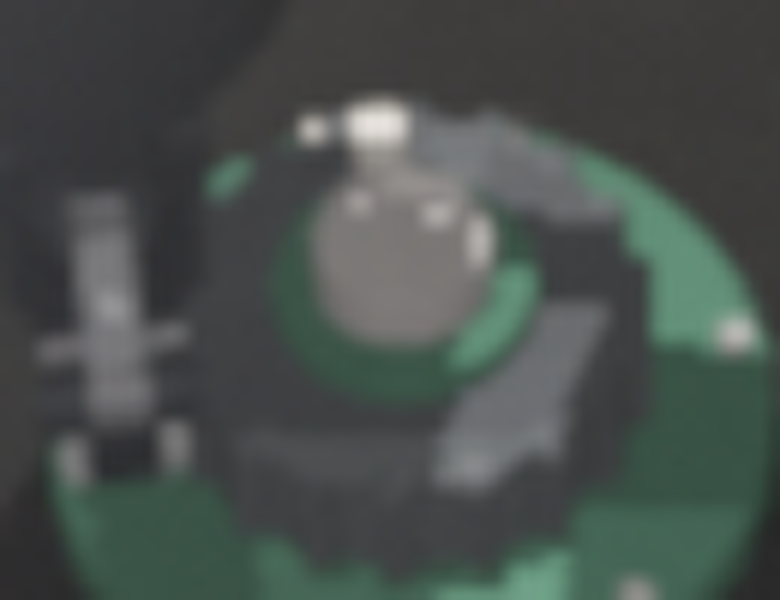

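```bash
cat >> h.py <<'E'
def away(z=.09,k=.02):
    p=monitor.sense()["position"]; at,L=path(.0435); n=at(snear())[1]
    env.movel([*(p[:2]+k*n),ZT],velocity=.1); env.movel([*(p[:2]+k*n),z],velocity=.3)
E
python3 - <<'E'
from h import *
away()
env.movel([*press(np.deg2rad(210),.06),.09],velocity=.25)
f=eyes.grab_frame("wrist"); print(monitor.sense()["clock"])
cv2.imwrite("pics/w13.png",cv2.resize(f["frame"][0:200,150:370,::-1],None,fx=3,fy=3,interpolation=2))
E
```

```text
28.5083
```

View pics/w13.png

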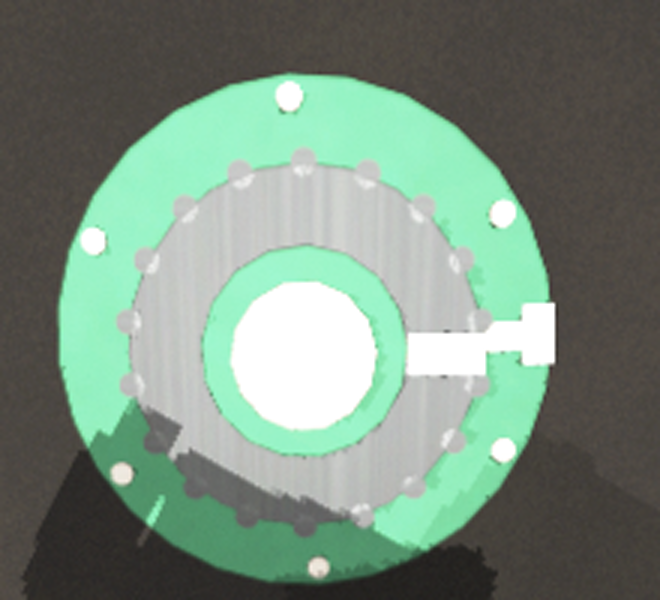

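```bash
python3 - <<'E'
from h import *
f=eyes.grab_frame("wrist")
g=lambda x,y,z: ray(f,(x+.5)/3-.5+150,(y+.5)/3-.5,z)[:2]
pl=g(303,356,.062); hub=g(304.5,350,.050)
b0,b1=g(406,355,.046),g(486,355,.046); a0,a1=g(486,337,.017),g(554,333,.017)
# ridges
R=np.array([g(x,y,.044) for x,y in((303,161),(304,525),(129,322),(130,384),(484,322),(484,386),(240,173),(367,173),(247,517),(362,516))]); c,r=cv2.minEnclosingCircle(R.astype(np.float32)*1000)
A=np.c_[2*R,np.ones(len(R))]; x=np.linalg.lstsq(A,(R**2).sum(1),rcond=None)[0]; cr=x[:2]
fl=np.array([g(x,y,.014) for x,y in((289,97),(503,212),(503,450),(318,567),(122,473),(93,240))]); cf=fl.mean(0)
print(pl,hub,"ring",cr,"flange",cf)
an=lambda v:np.arctan2(v[1],v[0]).round(3)
for c in(pl,cr,cf): print("bar",an((b0+b1)/2-c),an(b1-c),np.hypot(*(b1-c)).round(4),"arrow",an((a0+a1)/2-c),np.hypot(*((a0+a1)/2-c)).round(4))
print("dirs",an(b1-b0),an(a1-a0))
E
```

```text
[0.56838884 0.1723594 ] [0.5691867  0.17250446] ring [0.56847137 0.17157738] flange [0.56822234 0.17209143]
bar -1.063 -1.06 0.043 arrow -0.991 0.0573
bar -1.054 -1.053 0.0422 arrow -0.984 0.0566
bar -1.055 -1.053 0.0428 arrow -0.986 0.0572
dirs -1.047 -0.99
```

Bar -1.055, arrow -0.987, so 0.068 rad (3 mm at the rim) still to go. I'll make a gentle 3 mm tangential nudge at the 210° side.

```bash
sed -i 's/C=np.array(\[.5694,.1709\])/C=np.array([.5685,.172])/' h.py; python3 - <<'E'
from h import *
p=np.deg2rad(210);n=np.array([np.cos(p),np.sin(p)]);t=np.array([-n[1],n[0]])
env.movel([*(C+n*.068-t*.0015),.05],velocity=.25)
env.movel([*(C+n*.068-t*.0015),ZT],velocity=.1)
hit=env.movel([*(C+n*.050-t*.0015),ZT],velocity=.02,guard=3)
s=monitor.sense(); r=(s["position"][:2]-C)@n; print(hit,r,s["contact_force"].round(2))
env.movel([*(C+n*(r-.0016)-t*.0015),ZT],velocity=.02)
F=monitor.sense()["contact_force"][:2]; print(F@n,F@t)
env.movel([*(C+n*(r-.0016)+t*.0018),ZT],velocity=.02)
F=monitor.sense()["contact_force"][:2]; print(F@n,F@t)
env.movel([*(C+n*(r+.015)+t*.0018),ZT],velocity=.06)
env.movel([*(C+n*.06),.09],velocity=.2)
f=eyes.grab_frame("wrist"); print(monitor.sense()["clock"])
cv2.imwrite("pics/w14.png",cv2.resize(f["frame"][0:200,150:370,::-1],None,fx=3,fy=3,interpolation=2))
E
```

```text
True 0.055201879562593086 [-0.65 -0.3   0.77]
7.579696265732026 1.318123633733665
7.353007151634726 1.1225909707167099
31.8833
```

View pics/w14.png

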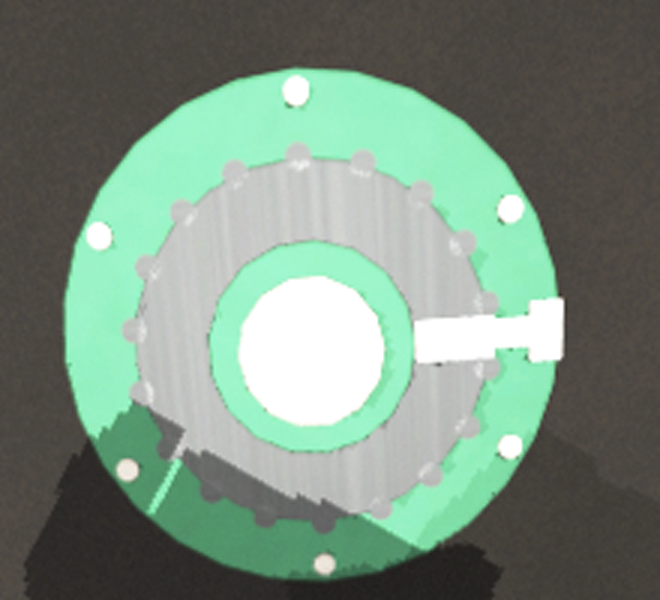

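```bash
python3 - <<'E'
from h import *
f=eyes.grab_frame("wrist")
g=lambda x,y,z: ray(f,(x+.5)/3-.5+150,(y+.5)/3-.5,z)[:2]
pl=g(311.5,351,.062);fl=np.mean([g(x,y,.014) for x,y in((296,91),(511,208),(510,446),(325,565),(127,469),(99,236))],0)
b0,b1=g(415,342,.046),g(495,337,.046); a0,a1=g(495,331.5,.017),g(563,328,.017)
an=lambda v:np.arctan2(v[1],v[0]).round(3)
print(pl,fl)
for c in(pl,fl,C): print("bar",an((b0+b1)/2-c),an(b1-c),"arrow",an((a0+a1)/2-c))
print(an(b1-b0),an(a1-a0))
E
```

```text
[0.5677647  0.17188042] [0.56728651 0.17160682]
bar -0.992 -0.991 arrow -0.99
bar -0.976 -0.978 arrow -0.98
bar -1.013 -1.007 arrow -1.001
-0.986 -0.997
```

```bash
python3 - <<'E'
from h import *
c=[.568,.172]
env.movel([*c,.09],velocity=.2); env.movel([*c,.04],velocity=.1)
h=env.movel([*c,.010],velocity=.02,guard=15)
s=monitor.sense(); print(h,s["position"],s["contact_force"].round(1))
env.movel([*c,s["position"][2]-.003],velocity=.02)
s=monitor.sense(); print(s["position"],s["contact_force"].round(1),s["clock"])
env.movel([*c,.10],velocity=.2)
env.movel([*press(np.deg2rad(210),.075),.11],velocity=.2)
f=eyes.grab_frame("wrist");g=eyes.grab_frame("side"); print(monitor.sense()["clock"])
cv2.imwrite("pics/w15.png",cv2.resize(f["frame"][0:200,150:370,::-1],None,fx=3,fy=3,interpolation=2))
cv2.imwrite("pics/s15.png",cv2.resize(g["frame"][200:320,180:340,::-1],None,fx=5,fy=5,interpolation=2))
E
```

```text
True [0.56814199 0.1720104  0.02084335] [-2.1  0.1  7.1]
[0.56827242 0.17201386 0.02060875] [-11.1  -2.4  27.8] 34.2917
35.475
```

View pics/w15.png

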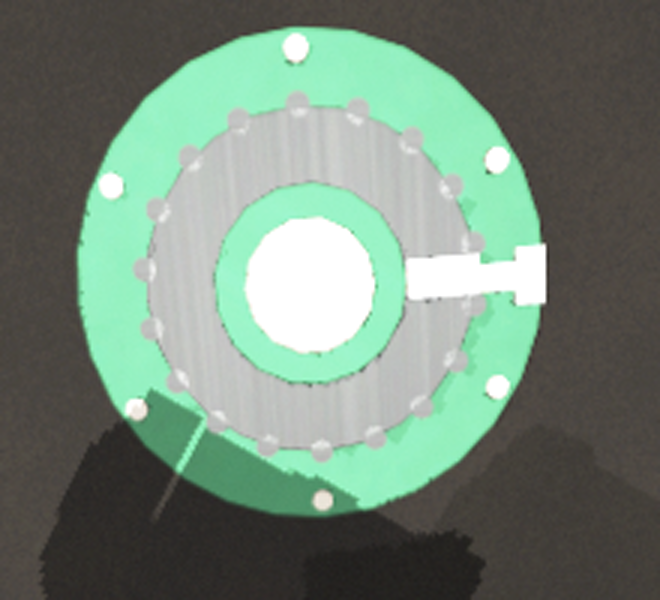

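View pics/s15.png

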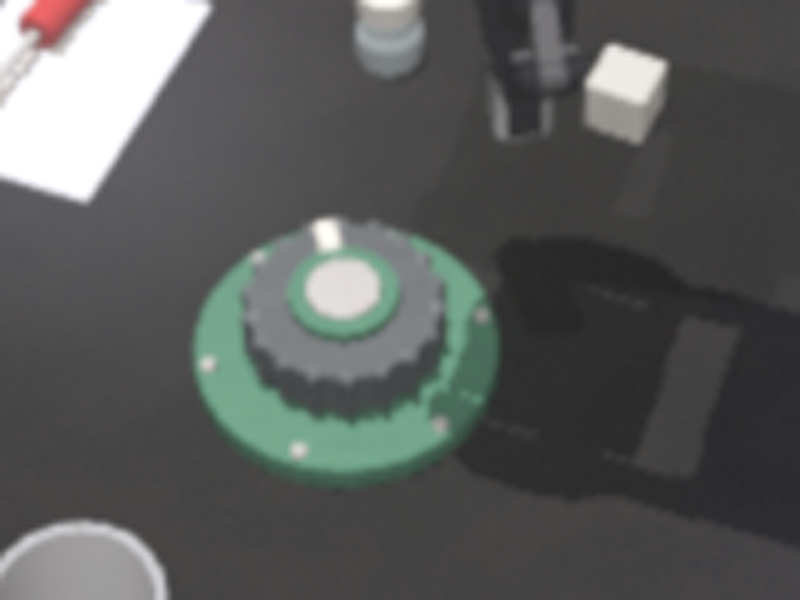

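The plunger now sits nearly flush with the hub, and the bar at (443,277) lies in line with the arrow at (505,275). One last look at the whole table before handing in.

```bash
python3 - <<'E'
from h import *
from bench import job
t=eyes.grab_frame("top")["frame"];a=cv2.imread("pics/top0.png")[:,:,::-1]
d=(cv2.absdiff(t,a).max(2)>40).astype(np.uint8); n,_,st,_=cv2.connectedComponentsWithStats(d)
print([x.tolist() for x in st[1:] if x[4]>15]); print(monitor.sense()["contact_force"].round(1))
job.hand_in()
E
```

```text
[[154, 204, 98, 180, 12736], [61, 356, 63, 28, 927]]
[-1.4  0.2  0. ]
the job is handed in; nothing more can be done
```

The larger mount is freed. I rolled the shut fingertips anticlockwise round its ring, about 1.6 laps and 12.1 rad of ring turn. That took the index bar past the arrow once and stopped it there the second time. I then pressed the plunger down, moved clear and handed in at about 35.5 s.

**Last checks**
- **Ring:** before the plunger press, the wrist view put the bar within about 0.01 rad of the arrow. A closer look afterwards showed it still in line.
- **Turn count:** camera readings of the bar along the way (−0.5, 1.9, 4.9, 8.2, 10.0 and 11.2 rad) agree with this being the second meeting. The arrow is at about −0.99 rad, so the second meeting falls at 11.58.
- **Plunger:** it stopped firmly at 28 N with its top at about 52 mm, which is fully down, and it looks nearly flush with the hub.
- **Other things on the table:** comparing top views, the only changes were where the arm had moved and at the mount itself. The jar, block, tumbler, driver, carton, servo and smaller mount had not moved.

**What disagreed**
- **Fingertip height:** the shut fingertips sat about 31 mm behind the reported TCP. I found this by touching the fixed flange lightly, at under 7 N.
- **Force swings:** my first centre estimate was about 2 mm off, so the force on the ring varied between 0 and 32 N while rolling.
- **Stopping short:** the first stop was 0.07 rad short of the arrow, so I made up the rest with a gentle nudge of about 3 mm.

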